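Fold shut a curved row of tube lids with a fingertip

ROBOT

A 6-joint arm with a two-finger parallel gripper is mounted at the origin on the work surface. World frame = base frame: x ahead of the robot, y to its left, z up, the work surface at z = 0. Lengths are in m, angles in rad, forces in N, time in s.
With the tool pointing down it reaches from about 0.325 to 0.9 m from the base axis. Payload 3.5 kg.
Tool frame: the origin (TCP) lies at the centre of the arm's flange, where the gripper is bolted on; the fingertips stand 173 mm ahead of it and the grasp point (between the pads) lies 155 mm ahead of it; x points along the fingers, z is the direction in which the jaws open and shut, and the axes are right-handed (so a half turn about x gives the same grasp; the last joint's range is limited). The gripper opens to 85 mm and grips with 20 to 120 N. Pads are 22 mm wide; open, the fingers measure 114 mm over their backs; the gripper's body (76 mm by 85 mm) begins 54 mm behind the grasp point. The pads swing forward as they close: fully open they stand 13 mm farther back than shut.
Start: joints at [1.107, 0.276, -0.026, 1.268, 0, 1.467], TCP at [0.221, 0.585, 0.405] pointing down, gripper open.
Joint ranges: [-3.12, 3.12], [-0.85, 1.88], [-1.08, 1.24], [-1.95, 2.15], [-1.57, 1.53], [-3.14, 3.14]. Speed limits (rad/s): [2.57, 2.57, 3.14, 3.14, 3.14, 3.14].

INTERFACE

Orientations are given as a unit quaternion [w, x, y, z].
In Python, from workcell import robot gives the robot as it stands. Calls block until the motion is done:
- robot.movep(position, orientation): joint-space move of the TCP to a pose.
- robot.move_straight(position, vel=0.15, ori=None, threshold=None): straight line of the TCP; ori=None keeps the orientation; vel is the mean speed in m/s. With threshold (N) it stops when the force on the tool has changed by that much, and returns True; else False.
- robot.movej(angles): joint-space move.
- robot.set_gripper(opening, f_grip=None): finger opening in m; f_grip is the grip in N (None keeps the last); returns when the fingers have stopped.
- robot.dwell(seconds).
- robot.inverse_kinematics(position, orientation): joint angles nearest the present ones, or None.
- robot.camera(name): name is "scene" or "top" or "wrist"; returns the picture (400x640x3 uint8, red, green, blue); there is no depth.
- robot.camera_info(name): a dict with "intrinsics" (3x3 intrinsics, pixels), "xyz" and "attitude" of the camera in the world. Camera axes: x right, y down, z forward; pixel columns grow to the right and rows downward; lengths in m; the calibration is good to about 2 mm. A picture is of the moment at which its call begins: read the wrist's pose just before it. camera_info takes no time and is no camera call; for the wrist camera it gives the pose at the moment of the call.
A pose or a line that the arm cannot do raises robot.IKError and nothing moves.
- robot.finish_job(): hands the job in, once; it reports no verdict.
Readings, each from a call of its own:
- robot.current_t(): time.
- robot.current_joints(): joint angles.
- robot.current_qd(): joint speeds.
- robot.current_effort(): joint torques, N m.
- robot.current_ee_pos(): TCP position.
- robot.current_eef_rot(): TCP orientation.
- robot.current_contact_force(): force on the tool from outside, world axes, zero at the start.
- robot.current_wrist_torque(): the same for the moment, N m.
- robot.current_grip_width(): finger opening in m.
Only numpy, scipy, OpenCV 4.12 (cv2) and the standard library are available. Lean on these libraries where they do the work, as an engineer would, in place of code of your own. Each camera call takes 0.05 s, during which the arm holds its last target. There are 200 camera calls.

TASK

Run a fingertip along the curved row of open snap-cap tubes, starting at the end with the steel index post, so that it gently folds each lid down flat onto its tube, one after the other in the order of the row. Do not bend any lid back the wrong way, do not pick up or shove the rack (it is not fastened), and leave the vials, bottles, box and other things around it alone. Finish with all six lids shut and the hand clear.

Things in the scene. Friction and masses are not known exactly. Their poses are not given: they have to be found in the camera images.
- rack: loose 0.9 kg rack: grey base plate 140 x 250 x 10 mm (x -82 to +58, y -125 to +125 mm) with white blocks (top 44 mm) that hold six clear snap-cap tubes on an arc of radius 110 mm, 33 mm apart, bulging to +x, tube 1 at the +y end, tube 6 at -y. Steel index post beyond tube 1 at x -24, y +95 mm, 20 mm thick, top 45 mm up; none at the other end. Origin: underside, z up
- tube1 (a point): point fixed to the rack on the axis of tube 1 (next to the index post), at the top of its shut lid, 62 mm above the table. Tube rim 20 mm across, 57.5 mm up. Lid hinge: level line square to the row, 11.5 mm from the axis towards the post, 58.5 mm up
- lid1 (a joint): flip lid of tube 1: blue disc 21 mm across, 3.5 mm thick, thumb tab ending 24 mm from the hinge (standing: up to 83 mm above the table). Angle in rad: 0 shut, 0.7 to 1.25 at the start, 2.3 fully back. Moving along the row away from the post folds it shut, towards the post bends it back. Stiff light hinge, under 1 N at the tab, stays where left, no snap
- tube2 (a point): point fixed to the rack on the axis of tube 2 (counted from the post), at the top of its shut lid, 62 mm above the table. Tube rim 20 mm across, 57.5 mm up. Lid hinge: level line square to the row, 11.5 mm from the axis towards tube 1, 58.5 mm up
- lid2 (a joint): flip lid of tube 2: blue disc 21 mm across, 3.5 mm thick, thumb tab ending 24 mm from the hinge (standing: up to 83 mm above the table). Angle in rad: 0 shut, 0.7 to 1.25 at the start, 2.3 fully back. Moving along the row away from the post folds it shut, towards the post bends it back. Stiff light hinge, under 1 N at the tab, stays where left, no snap
- tube3 (a point): point fixed to the rack on the axis of tube 3 (counted from the post), at the top of its shut lid, 62 mm above the table. Tube rim 20 mm across, 57.5 mm up. Lid hinge: level line square to the row, 11.5 mm from the axis towards tube 2, 58.5 mm up
- lid3 (a joint): flip lid of tube 3: blue disc 21 mm across, 3.5 mm thick, thumb tab ending 24 mm from the hinge (standing: up to 83 mm above the table). Angle in rad: 0 shut, 0.7 to 1.25 at the start, 2.3 fully back. Moving along the row away from the post folds it shut, towards the post bends it back. Stiff light hinge, under 1 N at the tab, stays where left, no snap
- tube4 (a point): point fixed to the rack on the axis of tube 4 (counted from the post), at the top of its shut lid, 62 mm above the table. Tube rim 20 mm across, 57.5 mm up. Lid hinge: level line square to the row, 11.5 mm from the axis towards tube 3, 58.5 mm up
- lid4 (a joint): flip lid of tube 4: blue disc 21 mm across, 3.5 mm thick, thumb tab ending 24 mm from the hinge (standing: up to 83 mm above the table). Angle in rad: 0 shut, 0.7 to 1.25 at the start, 2.3 fully back. Moving along the row away from the post folds it shut, towards the post bends it back. Stiff light hinge, under 1 N at the tab, stays where left, no snap
- tube5 (a point): point fixed to the rack on the axis of tube 5 (counted from the post), at the top of its shut lid, 62 mm above the table. Tube rim 20 mm across, 57.5 mm up. Lid hinge: level line square to the row, 11.5 mm from the axis towards tube 4, 58.5 mm up
- lid5 (a joint): flip lid of tube 5: blue disc 21 mm across, 3.5 mm thick, thumb tab ending 24 mm from the hinge (standing: up to 83 mm above the table). Angle in rad: 0 shut, 0.7 to 1.25 at the start, 2.3 fully back. Moving along the row away from the post folds it shut, towards the post bends it back. Stiff light hinge, under 1 N at the tab, stays where left, no snap
- tube6 (a point): point fixed to the rack on the axis of tube 6 (last, farthest from the post), at the top of its shut lid, 62 mm above the table. Tube rim 20 mm across, 57.5 mm up. Lid hinge: level line square to the row, 11.5 mm from the axis towards tube 5, 58.5 mm up
- lid6 (a joint): flip lid of tube 6: blue disc 21 mm across, 3.5 mm thick, thumb tab ending 24 mm from the hinge (standing: up to 83 mm above the table). Angle in rad: 0 shut, 0.7 to 1.25 at the start, 2.3 fully back. Moving along the row away from the post folds it shut, towards the post bends it back. Stiff light hinge, under 1 N at the tab, stays where left, no snap
- vial_a: loose amber glass vial, 20 mm diameter, 45 mm tall, white cap, standing on the rack's base plate inside the curve; origin: centre of its underside
- vial_b: loose amber glass vial, 20 mm diameter, 38 mm tall, standing on the base plate inside the curve; origin: centre of its underside
- bottle: loose clear bottle with an orange cap, 66 mm diameter, 140 mm tall, near the rack; origin: centre of its underside
- jar: loose amber jar with a white lid, 64 mm diameter, 85 mm tall, near the rack; origin: centre of its underside
- beaker: loose open beaker, 70 mm diameter, 85 mm tall, near the rack; origin: centre of its underside
- tip_box: loose box of pipette tips, 85 x 120 x 57 mm, near the end of the row away from the post; origin: centre of its underside
- timer: loose flat white bench timer, 60 x 60 x 18 mm, on the robot's side of the rack; origin: centre of its underside

How it is judged:
On the way, in this order (a step that is already met when the one before it is completed fails the run):
1. lid 1 is folded shut (the one next to the post) (value of joint lid1 below 0.2 rad), for 0.02 s.
2. lid 2 is folded shut (next in the row) (value of joint lid2 below 0.2 rad), for 0.02 s.
3. lid 3 is folded shut (next in the row) (value of joint lid3 below 0.2 rad), for 0.02 s.
4. lid 4 is folded shut (next in the row) (value of joint lid4 below 0.2 rad), for 0.02 s.
5. lid 5 is folded shut (next in the row) (value of joint lid5 below 0.2 rad), for 0.02 s.
6. lid 6 is folded shut (next in the row) (value of joint lid6 below 0.2 rad), for 0.02 s.
At the end, for the whole second after the job is handed in: All six lids are within 0.2 rad (about 11 degrees) of shut; the rack stands flat and still within 25 mm of where it was (value of joint each of lid1, lid2, lid3, lid4, lid5, lid6 below 0.2 rad and distance of rack from where it was at the start of the episode below 0.025 m and angle between rack's own z axis and vertical below 0.05 rad and linear speed of rack below 0.02 m/s); the robot touches nothing.
It fails at once if a lid is bent back past 1.7 rad (value of joint any of lid1, lid2, lid3, lid4, lid5, lid6 above 1.7 rad).
It fails at once if the rack is lifted or tipped (10 mm, 0.1 rad) or shoved by more than 25 mm (height (world z) of rack above 0.01 m or angle between rack's own z axis and vertical above 0.1 rad or distance of rack from where it was at the start of the episode above 0.025 m).
It fails at once if the fingers press on the rack or its lids with more than 30 N (contact force between the fingers and rack above 30 N).
It fails at once if a bystander is moved by more than 30 mm, tipped or lifted (distance of any of vial_a, vial_b, bottle, jar, beaker, tip_box, timer from where it was at the start of the episode above 0.03 m or angle between any of vial_a, vial_b, bottle, jar, beaker, tip_box, timer's own z axis and vertical above 0.3 rad).
It also fails if it takes over 48 s, if anything falls off the work surface, if the arm or the gripper's body presses on something with over 40 N, if the wrist force passes 120 N, or if a joint passes its speed limit or range.

## Working session

There is one attempt and no reset: what is moved stays moved. The work goes in short steps, each a Python script; the robot and the scene stay as the last script left them, time stands still between calls to the robot, and variables do not carry over. Pictures are saved under pics/ and viewed, about 8 in all and at most 12, crops included, and the job is handed in when it is done.

```bash
mkdir -p pics; python3 - <<'E'
from workcell import robot
import cv2
for n in("top","scene"):
    cv2.imwrite(f"pics/{n}0.png",robot.camera(n)[:,:,::-1]); print(n,robot.camera_info(n))
print(robot.current_t(),robot.current_ee_pos(),robot.current_eef_rot(),robot.current_grip_width())
E
```

```text
top {'intrinsics': array([[455.9940395 ,   0.        , 321.97035736],
       [  0.        , 455.9940395 , 198.73945255],
       [  0.        ,   0.        ,   1.        ]]), 'xyz': array([0.43502276, 0.03248041, 1.05324563]), 'attitude': array([-0.05695422,  0.71153865, -0.69937014,  0.03674748])}
scene {'intrinsics': array([[428.32149326,   0.        , 311.7480135 ],
       [  0.        , 428.32149326, 200.60765034],
       [  0.        ,   0.        ,   1.        ]]), 'xyz': array([ 1.21869885, -0.16341734,  0.50316468]), 'attitude': array([-0.39696281,  0.70998211,  0.5091095 , -0.28134224])}
0.1 [0.22061534 0.58469662 0.40432492] [ 0.58144032 -0.40225955  0.58175111  0.40209459] 0.08558063165962587
```

View pics/top0.png

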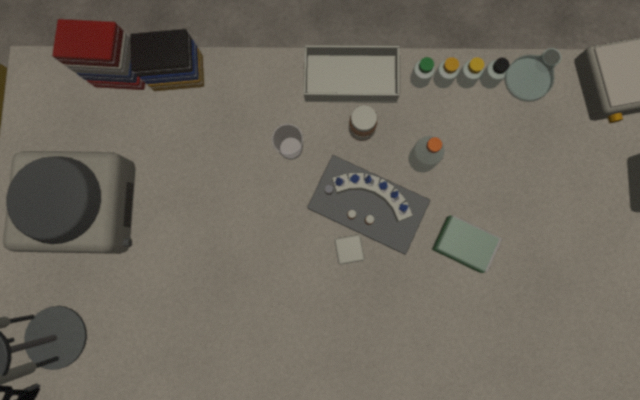

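View pics/scene0.png

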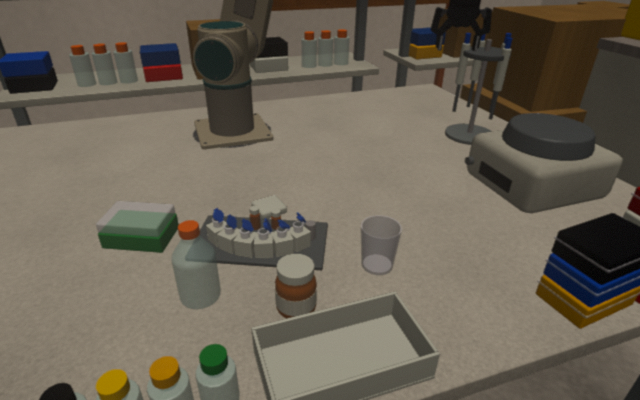

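The top view shows the dark base plate with corners near (333,156), (430,206), (407,252) and (308,204). The post is at (328,189), the lids run from (339,182) to (404,208), and the bottle cap is at (434,145). The scene view agrees, with all six lids standing. I'll compute a coarse rack pose, then look from above with the wrist camera.

```bash
cat > h.py <<'E'
import numpy as np,cv2
from scipy.spatial.transform import Rotation as R
from workcell import robot
def q2R(q): return R.from_quat(np.r_[q[1:],q[0]])
def R2q(r): x=r.as_quat(); return np.r_[x[3],x[:3]]
def ray(info,px,z):
    K=info["intrinsics"]; p=np.atleast_2d(px).astype(float)
    d=np.c_[(p[:,0]-K[0,2])/K[0,0],(p[:,1]-K[1,2])/K[1,1],np.ones(len(p))]@q2R(info["attitude"]).as_matrix().T
    c=info["xyz"]; return c+d*((z-c[2])/d[:,2])[:,None]
S=2*np.arcsin(16.5/110); 
def fit(A,B): # 2D rigid A->B
    a,b=A.mean(0),B.mean(0); U,_,V=np.linalg.svd((A-a).T@(B-b)); D=np.diag([1,np.linalg.det(V.T@U.T)]); M=V.T@D@U.T
    t=b-M@a; return t,np.arctan2(M[1,0],M[0,0]),np.linalg.norm(A@M.T+t-B,axis=1)
def down(yaw): # tool x down, tool z (jaw) along horizontal yaw
    z=np.array([np.cos(yaw),np.sin(yaw),0]); x=np.array([0,0,-1.]); return R2q(R.from_matrix(np.c_[x,np.cross(z,x),z]))
E
python3 - <<'E'
from h import *
i=robot.camera_info("top")
c=ray(i,[(333,156),(430,206),(407,252),(308,204)],.01); print(c.round(3))
# which end: post at 328,189 -> +y corners are 333,156 (x+) and 308,204 (x-)
A=np.array([(58,125),(58,-125),(-82,-125),(-82,125)])/1e3
t,yaw,r=fit(A,c[:,:2]); print(t,yaw,r)
for n,p,z in[("post",(328,189),.045),("bottle",(434,145),.14),("jar",(364,118),.085),("beaker",(290,147),.0),("box",(468,242),.057),("timer",(350,249),.018)]:
    w=ray(i,p,z)[0]; print(n,w.round(3),(R.from_euler('z',-yaw).apply(w-np.r_[t,0])).round(3))
# camera look from above rack
M=R.from_euler('z',yaw)
p=M.apply([0.0,0,0])+np.r_[t,0]
for k in np.arange(-np.pi,np.pi,np.pi/4):
    q=down(k); j=robot.inverse_kinematics([p[0],p[1],.42],q); print(round(k,2),None if j is None else np.round(j,2))
e=robot.current_ee_pos();w=robot.camera_info("wrist");Rt=q2R(robot.current_eef_rot()).inv()
print("cam in tool",Rt.apply(w["xyz"]-e),(Rt*q2R(w["attitude"])).as_matrix().round(2),w["intrinsics"][0,0])
E
```

```text
[[ 0.675  0.04   0.01 ]
 [ 0.561 -0.184  0.01 ]
 [ 0.455 -0.131  0.01 ]
 [ 0.561  0.096  0.01 ]]
[ 0.57396189 -0.05014093] -0.45543253719929844 [0.00675124 0.01079517 0.01109734 0.00641848]
post [0.591 0.05  0.045] [-0.028  0.097  0.045]
bottle [ 0.671 -0.167  0.14 ] [ 0.138 -0.062  0.14 ]
jar [ 0.744 -0.027  0.085] [0.142 0.095 0.085]
beaker [0.698 0.142 0.   ] [0.027 0.227 0.   ]
box [ 0.478 -0.255  0.057] [ 0.004 -0.226  0.057]
timer [ 0.46  -0.002  0.018] [-0.124 -0.007  0.018]
-3.14 [-0.2   0.18 -0.11  1.28  0.   -1.77]
-2.36 [-0.2   0.18 -0.11  1.28  0.   -2.56]
-1.57 [-0.2   0.18 -0.11  1.28  0.    2.94]
-0.79 [-0.2   0.18 -0.11  1.28  0.    2.16]
0.0 [-0.2   0.18 -0.11  1.28  0.    1.37]
0.79 [-0.2   0.18 -0.11  1.28  0.    0.59]
1.57 [-0.2   0.18 -0.11  1.28  0.   -0.2 ]
2.36 [-0.2   0.18 -0.11  1.28  0.   -0.98]
cam in tool [ 0.029884    0.08153574 -0.00032475] [[-0.   -0.31  0.95]
 [ 0.   -0.95 -0.31]
 [ 1.    0.    0.  ]] 336.6588696602028
```

```bash
python3 - <<'E'
from h import *
import json
t=np.array([.574,-.050]);yaw=-.455
robot.set_gripper(0)
p=R.from_euler('z',yaw).apply([.06,0,0])+np.r_[t,.43]
robot.movep(p,down(yaw+np.pi/2)); robot.dwell(.2)
i=robot.camera_info("wrist"); im=robot.camera("wrist")[:,:,::-1]
cv2.imwrite("pics/w1.png",im); json.dump({k:np.array(v).tolist() for k,v in i.items()},open("w1.json","w"))
print(robot.current_t(),robot.current_grip_width(),robot.current_contact_force())
E
```

```text
3.8583 0.0003021791120901453 [-0.54995911 -0.77103295 -1.46727414]
```

View pics/w1.png

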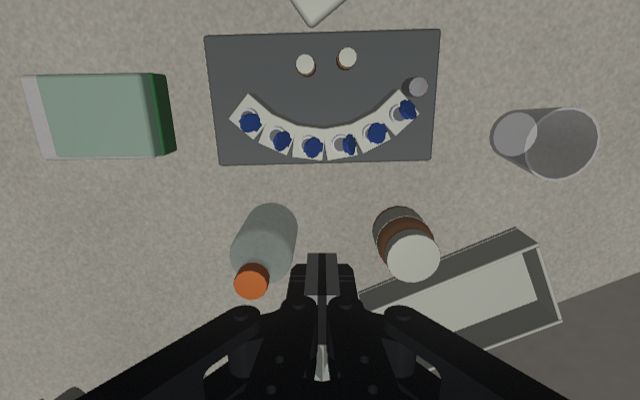

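The wrist view shows the whole plate with corners near (205,37), (440,29), (432,160) and (219,165). The post top is at (418,87), and the lids run from (407,110) to (250,122). The bottle cap is at (251,281).

```bash
python3 - <<'E'
from h import *
import json
i={k:np.array(v) for k,v in json.load(open("w1.json")).items()}
im=cv2.imread("pics/w1.png"); g=cv2.cvtColor(im,cv2.COLOR_BGR2GRAY)
roi=np.zeros_like(g); roi[20:178,190:455]=255
m=((g<105)&(roi>0)).astype(np.uint8); m=cv2.morphologyEx(m,cv2.MORPH_CLOSE,np.ones((5,5)))
c=max(cv2.findContours(m,0,2)[0],key=cv2.contourArea); h=cv2.convexHull(c)
q=cv2.approxPolyDP(h,8,True)[:,0]; print(q.tolist())
ref=np.array([(440,29),(219,165),(205,37),(432,160)]) # match to labels
lab=np.array([(-82,125),(58,-125),(-82,-125),(58,125)])/1e3
px=np.array([q[np.argmin(np.linalg.norm(q-r,axis=1))] for r in ref]); 
w=ray(i,px,.01)[:,:2]; t,yaw,r=fit(lab,w); print("pose",t,yaw,r)
hsv=cv2.cvtColor(im,cv2.COLOR_BGR2HSV)
f=lambda p,z:R.from_euler('z',-yaw).apply(ray(i,p,z)-np.r_[t,0]).round(3)
print("post",f([(418,87)],.045))
print("bottle cap",f([(251,281)],.14),"jar",f([(413,258)],.085))
a=np.array([3.5,2.5,1.5,.5,-.5,-1.5,-2.5])*S
P=np.c_[-.0787+.11*np.cos(a),.11*np.sin(a)];print(P.round(4).tolist())
# project model points for check: post top, rims (blue lids should lie around), block
Rw=q2R(i["attitude"]).inv()
X=R.from_euler('z',yaw).apply(np.c_[P,[.045]+[.0575]*6])+np.r_[t,0]
C=Rw.apply(X-i["xyz"]); uv=(C@i["intrinsics"].T); uv=uv[:,:2]/uv[:,2:]; print(uv.round(0).tolist())
o=cv2.resize(im[10:190,180:460],None,fx=2.8,fy=2.8)
for u in uv: cv2.circle(o,tuple(((u-[180,10])*2.8).astype(int)),3,(0,0,255),-1)
for u in px: cv2.circle(o,tuple(((u-[180,10])*2.8).astype(int)),3,(0,255,0),-1)
cv2.imwrite("pics/w1c.png",o)
E
```

```text
[[440, 30], [429, 159], [219, 164], [204, 36], [304, 20]]
pose [ 0.57518701 -0.04834023] -0.4307824586276703 [0.00226071 0.00232069 0.00280665 0.0030532 ]
post [[-0.024  0.095  0.045]]
bottle cap [[ 0.135 -0.067  0.14 ]] jar [[0.145 0.09  0.085]]
[[-0.0243, 0.0956], [0.0016, 0.0752], [0.0203, 0.048], [0.0301, 0.0165], [0.0301, -0.0165], [0.0203, -0.048], [0.0016, -0.0752]]
[[419.0, 87.0], [399.0, 115.0], [371.0, 135.0], [340.0, 145.0], [308.0, 146.0], [276.0, 137.0], [247.0, 118.0]]
```

View pics/w1c.png

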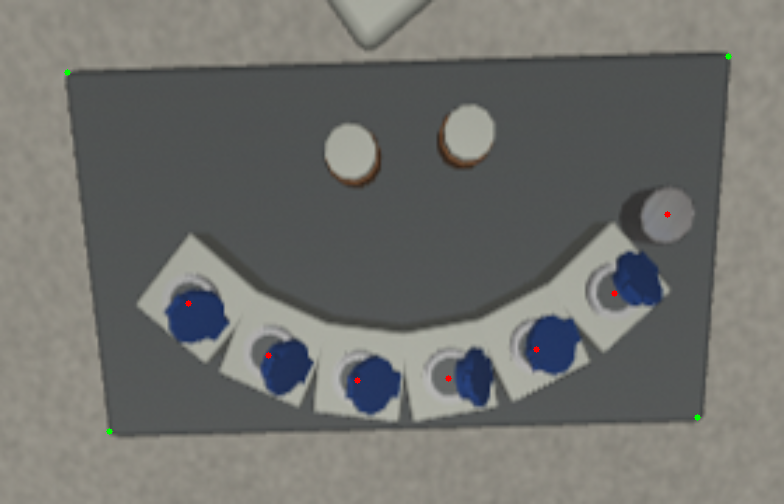

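The model dots land on the tube centres and the post. I'll touch the post top gently to get the true fingertip height, then back off to just behind lid 1.

```bash
cat >> h.py <<'E'
T=np.array([.5752,-.0483]);YAW=-.4308
def pose(a,z): # arc angle a in rack frame
    p=R.from_euler('z',YAW).apply([-.0787+.11*np.cos(a),.11*np.sin(a),0])+np.r_[T,z]
    return p,down(YAW+np.pi/2+a)
E
python3 - <<'E'
from h import *
a=3.5*S+.07
p,q=pose(a,.30); robot.movep(p,q); print(robot.current_joints().round(2))
robot.move_straight(pose(a,.255)[0],vel=.08); robot.dwell(.2)
f0=robot.current_contact_force()
hit=robot.move_straight(pose(a,.205)[0],vel=.02,threshold=2.5)
print(hit,robot.current_ee_pos(),robot.current_contact_force()-f0)
z=robot.current_ee_pos()[2]
robot.move_straight(pose(a,z+.019)[0],vel=.05)
i=robot.camera_info("wrist");im=robot.camera("wrist")[:,:,::-1]; cv2.imwrite("pics/w2.png",im)
print(robot.current_t(),robot.current_ee_pos())
E
```

```text
[-0.02  0.29 -0.24  1.04 -0.   -0.71]
True [0.58833459 0.05483999 0.21844555] [-0.44612513 -1.40876868  4.6235969 ]
7.9333 [0.58819999 0.05485665 0.23739514]
```

View pics/w2.png

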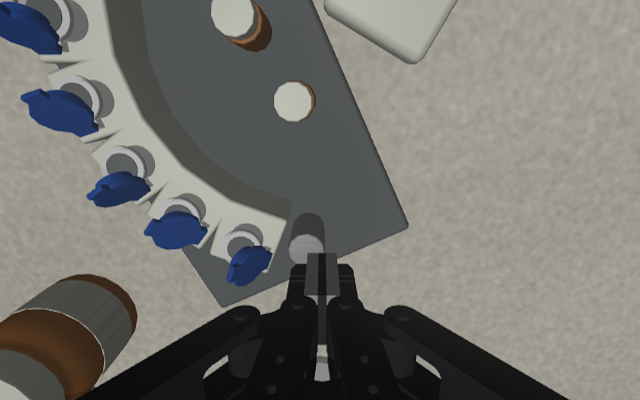

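The touch put the tips 173.4 mm ahead of the TCP, which matches the spec. The view shows the tips at (322,260) just behind the post (307,245), and lid 1 standing at (250,265). I'll sweep at tip height 64 mm.

```bash
python3 - <<'E'
from h import *
f0=robot.current_contact_force()
for a in np.linspace(3.5*S+.07,-2.5*S-.13,16)[1:]:
    p,q=pose(a,.2374)
    hit=robot.move_straight(p,vel=.04,ori=q,threshold=10)
    print(round(a,2),hit,(robot.current_contact_force()-f0).round(1),end=" ")
    if hit: print("HIT",robot.current_ee_pos(),p); break
else:
    robot.move_straight(pose(a,.30)[0],vel=.1)
    t=np.array([.5752,-.0483])
    p=R.from_euler('z',YAW).apply([.06,0,0])+np.r_[T,.43]
    robot.movep(p,down(YAW+np.pi/2)); robot.dwell(.2)
    cv2.imwrite("pics/w3.png",cv2.resize(robot.camera("wrist")[10:190,180:460,::-1],None,fx=2.8,fy=2.8))
print(robot.current_t())
E
```

```text
0.99 False [-0.7  0.3 -0.5] 0.86 False [ 0.2 -0.4 -0.9] 0.72 False [ 1.3 -0.3  1.1] 0.59 False [0.2 1.2 0.1] 0.46 False [ 0.2 -0.5 -0.1] 0.32 False [ 0.5  1.2 -0.1] 0.19 False [-0.  -0.6  0.2] 0.05 False [ 0.4  0.7 -0.5] -0.08 False [ 0.1 -0.1  0. ] -0.21 False [ 0.   0.2 -0.5] -0.35 False [ 1.1 -0.2 -0.1] -0.48 False [ 1.6  0.9 -0.3] -0.62 False [1.6 1.1 0.6] -0.75 False [-0.2  0.3 -0.3] -0.88 False [ 0.4  0.7 -1. ] 17.4583
```

View pics/w3.png

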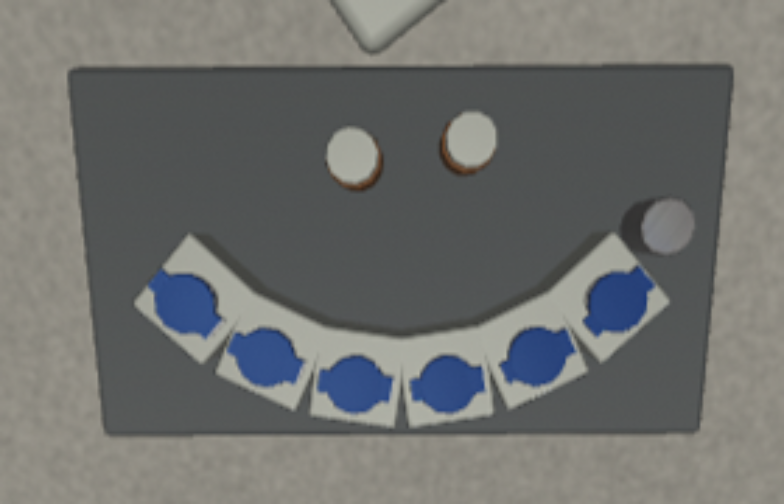

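All six lids lie flat and centred on their tubes, lid 1 at (618,302) round to lid 6 at (186,303). The rack and vials are where they were, and the hand is well above.

```bash
python3 -c "
from workcell import robot
robot.finish_job();print(robot.current_t())"
```

```text
the job is handed in; nothing more can be done
the job is handed in; nothing more can be done
```

The job is handed in. All six lids were folded shut in one sweep along the row from the post end, and the hand was raised clear afterwards. The robot reports no verdict.

- **Setting up:** I found the rack from the corners of its base plate in a wrist picture; the corner fit was within about 3 mm. A light touch on the post (about 4.6 N) confirmed the fingertip height.
- **Sweep:** The closed fingertip went along the tube arc at a height of 64 mm. The force readings at the ends of the sweep segments stayed under about 2 N, and the 10 N stop never triggered.
- **Last check:** The final picture, at 17.5 s, shows six flat lids. By eye, the rack and vials had not moved. I judged the lid angles from that picture rather than measuring them, and did not view the bottle, jar, beaker or tip box again after the sweep.
- **Disagreement:** My first rough corner reading from the top camera was off by up to 11 mm. I replaced it with the wrist-camera fit, which the post position confirmed to about 1 mm.

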